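Re-arm the lab furnace: reset knob, then hold the enable key turned

ROBOT

A 6-joint arm with a two-finger parallel gripper is mounted at the origin on the work surface. World frame = base frame: x ahead of the robot, y to its left, z up, the work surface at z = 0. Lengths are in mm, angles in rad, forces in N, time in s.
With the tool pointing down it reaches from about 350 to 875 mm from the base axis. Payload 15.5 kg.
Tool frame: the origin (TCP) lies midway between the tips of the shut fingers; the grasp point (between the pads) lies 19 mm behind it (hold_point_z is the distance from the TCP to the grasp point, in mm); y points along the fingers, x is the direction in which the jaws open and shut, and the axes are right-handed (so a half turn about y gives the same grasp; the last joint's range is limited). The gripper opens to 85 mm and grips with 20 to 120 N. Pads are 22 mm wide; open, the fingers measure 114 mm over their backs; the gripper's body (76 mm by 85 mm) begins 54 mm behind the grasp point. The pads swing forward as they close: fully open they stand 13 mm farther back than shut.
Start: joints at [1.115, 0.494, 1.345, -0, 1.302, -0.096], TCP at [220.05, 584.982, 204.377] pointing down, gripper open.
Joint ranges: [-2.91, 2.91], [-0.82, 2.16], [0.22, 2.67], [-1.22, 4.37], [0.12, 2.79], [-3.08, 3.08]. Speed limits (rad/s): [1.89, 1.89, 2.57, 3.01, 3.01, 3.01].

INTERFACE

Orientations are given as a unit quaternion [x, y, z, w].
In Python, from bench import * gives the robot as it stands.
- The arm moves only by the tool arm_command, never from a script. Its argument "commands" is a list of rows, each a list of 5 numbers: the finger opening in m, from 0 to 0.0854, then the shift along the tool's x, y, z in m, then the turn about the tool's y in degrees. In form: [[hand, tx, ty, tz, roll], ...]. A call has 1 to 12 rows; each row is the pose to reach, as a shift and turn from the pose commanded when the call began, along the tool's axes at that moment; what a row does not reach only later rows make up. A row lasts 1/10 s, in which the tool goes at most 50 mm and 8.59 degrees, less where a joint would pass 70% of its speed; a pose out of reach is approached as far as the arm can. A call with a gripper value outside its range is refused whole. The fingers move at their own pace and stop on an object; "squeeze" is the grip in N (left out, the last holds). Time passes only in rows, so rows that repeat a pose let the fingers close. It gives the time, the measured TCP pose, the force and the opening at its end, in the units of the state.
- state(): the state, without advancing time (a new reading comes with each control period).
- get_image(name): name is "scene" or "top"; returns a dict with "frame" (384x512x3 uint8, blue, green, red), "range_z" (384x512 float32, mm along the optical axis (not along the pixel's ray), 0 where there is no reading), "fx", "fy", "cx", "cy" (pixels), "k1" (the pictures are not rectified: a ray, as slopes to the right and down, at radius r is drawn at 1 + k1 r^2 times it, then the intrinsics apply), "world_from_camera" (4x4, takes a point from camera to world coordinates). Camera axes: x right, y down, z forward; pixel columns grow to the right and rows downward; lengths in mm; the calibration is good to about 2 mm. A picture is of the moment at which its call begins.
- sign_off(): hands the job in, once; it reports no verdict.
The state is a dict: "time": time; "joint_positions": joint angles; "dq": joint speeds; "joint_efforts": joint torques, N m; "tcp_pos": TCP position; "tool_rot": TCP orientation; "ft_force": force on the tool from outside, world axes, zero at the start; "moment": the same for the moment, N m; "grip_width": opening from 0.0 (shut) to 1.0 (fully open).
Only numpy, scipy, OpenCV 4.12 (cv2) and the standard library are available. Lean on these libraries where they do the work, as an engineer would, in place of code of your own. Each camera call takes 0.05 s, during which the arm holds its last target.

TASK

Re-arm the furnace control console: twist the blue spring-return reset knob clockwise to its stop and let it spring back, then take the red-headed key from its stand, push it fully home in the brass lock (wiggle it past the sticky pins, and do not turn the lock before it is home) and turn it clockwise a quarter turn to the stop. The lock is sprung, so finish while still gripping the key and holding it turned, key still fully home; leave the two bottles and the crucible standing where they are.

Things in the scene. Friction and masses are not known exactly. Their poses are not given: they have to be found in the camera images.
- console: White fixed control box, 170 (x) x 290 (y) x 90 mm high; origin at the centre of its underside. x points away from its front (black display), y along its width towards the lock's end, z up. On its top: brass lock at y = +75 mm, blue reset knob at y = -75 mm.
- lock_mouth (a point): Centre of the brass lock's face, at the keyway's mouth, 94 mm above the bench, 4 mm above the console's top. Axes as the console's; it does not turn with the lock. Keyway: straight down, 34 mm deep, 12.5 mm long along x and 6.5 mm wide along y with the lock at 0, 2 mm bevel at the mouth. Brass face 25 mm square in a black ring of 54 mm diameter, 2.5 mm lower.
- plug (a joint): Turn of the lock: 0 = rest, grows clockwise seen from above, stop at 1.5 rad. A spring turns it back: 0.03 N m at 0, 0.15 N m at the stop. It is meant to be turned only by the key, fully home; the blade has about 0.15 rad of play in the keyway, so the key itself must turn farther, until the stop is felt.
- pin_a (a joint): Sticky pin in the keyway, 10 mm below the lock's face, on the +y side; a 6 mm ball that stands 2 mm into the keyway at 0, pushed back by the blade (m). Straight pushing takes 4 to 9 N here and 10 to 18 N at the second pin; rocking the key 1 to 2 mm along y while pushing shoves it aside. It stays where it is shoved.
- pin_b (a joint): Second sticky pin, the same, 18 mm below the lock's face, on the -y side.
- knob_grip (a point): On the axis of the blue reset knob, at the height to grip it: 30 mm above the console's top, 120 mm above the bench. It turns with the knob: x along its bar grip, 44 mm long, 12 mm thick (y), 32 mm tall; the bar's top is 10 mm above this point, and a 42 mm disc lies 22 mm below it. At rest the bar lies along the console's x.
- knob (a joint): Turn of the reset knob: 0 = rest, grows clockwise seen from above, stop at 1.2 rad. A spring turns it back: 0.02 N m at 0, 0.1 N m at the stop; let go, it returns to 0.
- key_bow (a point): Centre of the key's red head, 30 (x) x 10 (y) x 34 mm (z); z points from blade to head. Below it a steel collar 18 x 9 mm, 6 mm tall, whose underside (shoulder) is 23 mm below this point; then the blade, 11 (x) x 5 (y) mm, 26 mm long, round-ended. Goes in either way round. Home in the lock: shoulder on the brass face, this point 23 mm above lock_mouth.
- key_tip (a point): End of the key's blade, 49 mm below key_bow along the key's z; 26 mm below lock_mouth when the key is fully home.
- key: The whole key, about 60 g; origin on its axis in the shoulder plane, 23 mm below key_bow; same axes.
- keystand: Fixed aluminium block, 60 x 60 x 45 mm high, origin at the centre of its underside. The key stands upright in a slot in its top (12.5 mm along x, 6.5 mm along y, no pins), shoulder on the block's top, so the head's centre is 68 mm above the bench.
- bottle_a: Amber bottle with blue cap, 56 mm diameter, 110 mm tall, loose; origin at the centre of its underside. Leave alone.
- bottle_b: Another such bottle. Leave alone.
- crucible: White ceramic crucible, 60 mm across, 50 mm tall, loose; origin at the centre of its underside. Leave alone.
Not all that is in view belongs to the job. Of the things like the key, leave any that is white; of the rest the smaller one is meant.

How it is judged:
By the outcome, as a careful person would: the job done as asked, in the order asked, and still so for the second after the job is handed in, while the arm keeps its last pose, push and grip.
It also fails if it takes over 72 s, if anything falls off the work surface, if the arm or the gripper's body presses on something with over 40 N, if the wrist force passes 120 N, or if a joint passes its speed limit or range.

## Working session

There is one attempt and no reset: what is moved stays moved. The work goes in short steps, Python scripts to look and compute and a tool call to move; the robot and the scene stay as the last step left them, time stands still between calls to the robot, and variables do not carry over. Pictures are saved under pics/ and viewed, and the job is handed in when it is done.

Besides the shell and the picture viewer there is one more tool, called after "Call:" as a command line: name --pt "numbers of a row" for each row, then --argument value for the rest. arm_command: Moves the arm, as the interface text tells. Its arguments: {"type":"object","properties":{"commands":{"type":"array"},"squeeze":{"type":"number"}},"required":["commands"]}

```bash
ls; mkdir -p pics; python3 - <<'E'
from bench import *
import cv2
print(state())
for n in ("scene","top"):
    g=get_image(n); cv2.imwrite(f"pics/{n}0.png",g["frame"])
    print(n,g["fx"],g["fy"],g["cx"],g["cy"],g["k1"]);print(g["world_from_camera"])
E
```

```text
pics
{'time': 0.0, 'joint_positions': array([ 1.11546770e+00,  4.94171278e-01,  1.34616580e+00,  1.00717382e-05,
        1.30251653e+00, -9.55259144e-02]), 'dq': array([ 0.0015132 , -0.0004442 ,  0.00024115,  0.00078584,  0.00118724,
        0.00106387]), 'joint_efforts': array([-3.79573306e-03, -8.82175469e+01, -3.83856297e+01, -4.56497737e-04,
        1.02337197e-02, -7.37444282e-06]), 'tcp_pos': array([219.88038963, 584.59888833, 203.7959426 ]), 'tool_rot': array([ 0.58161199,  0.40207279, -0.40285432, -0.58118273]), 'ft_force': array([-0.97927966, -0.38395039,  0.69242482]), 'moment': array([-0.00413117,  0.04092855, -0.02482425]), 'grip_width': 0.9976168916869221}
scene 479.27819550206294 479.27819550206294 254.38829403859174 194.3556714592114 -0.0027648518168197213
[[-4.15936168e-01  5.12560358e-01 -7.51185052e-01  1.51304867e+03]
 [ 9.09364310e-01  2.27772389e-01 -3.48103851e-01  4.96607012e+02]
 [-7.32502055e-03 -8.27889858e-01 -5.60842871e-01  8.54624502e+02]
 [ 0.00000000e+00  0.00000000e+00  0.00000000e+00  1.00000000e+00]]
top 469.09176977951665 469.09176977951665 259.9332193132644 191.94501762924855 -0.08457042475747645
[[ 9.15342185e-02 -9.71868239e-01  2.17010628e-01  2.73808373e+02]
 [-9.95799442e-01 -8.98212627e-02  1.77654494e-02  1.57720018e+01]
 [ 2.22649259e-03 -2.17725209e-01 -9.76007570e-01  1.26190335e+03]
 [ 0.00000000e+00  0.00000000e+00  0.00000000e+00  1.00000000e+00]]
```

View pics/scene0.png

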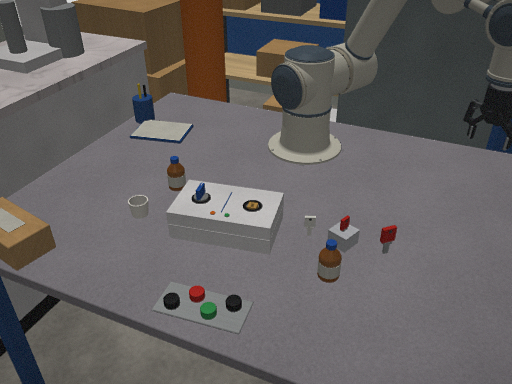

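View pics/top0.png

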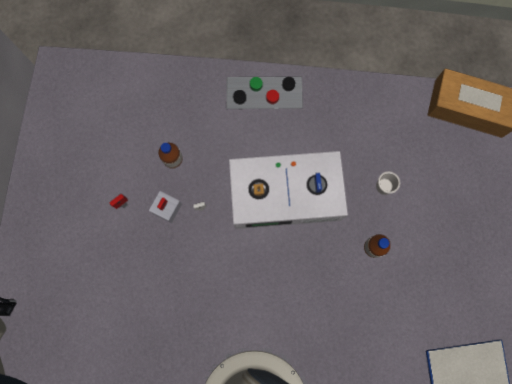

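```bash
cat > h.py <<'E'
import numpy as np, cv2
from bench import *
def und(g,uv):
    K=np.array([[g["fx"],0,g["cx"]],[0,g["fy"],g["cy"]],[0,0,1]]);d=np.array([g["k1"],0,0,0,0.])
    return cv2.undistortPoints(np.float64(uv).reshape(-1,1,2),K,d).reshape(-1,2)
def ray(g,uv):
    s=und(g,uv);T=np.array(g["world_from_camera"])
    return T[:3,3],np.c_[s,np.ones(len(s))]@T[:3,:3].T
def onz(g,uv,z):
    o,d=ray(g,uv);return o+d*((z-o[2])/d[:,2])[:,None]
def tri(g1,p1,g2,p2):
    o1,d1=ray(g1,[p1]);o2,d2=ray(g2,[p2]);d1=d1[0];d2=d2[0]
    t=np.linalg.lstsq(np.c_[d1,-d2],o2-o1,rcond=None)[0]
    a=o1+t[0]*d1;b=o2+t[1]*d2
    return (a+b)/2,np.linalg.norm(a-b)
def cloud(g):
    z=g["range_z"];h,w=z.shape;v,u=np.mgrid[:h,:w]
    o,d=ray(g,np.c_[u.ravel(),v.ravel()])
    P=o+d*z.reshape(-1,1);P[z.ravel()==0]=np.nan
    return P.reshape(h,w,3)
def crop(g,x0,y0,w,h,s,name):
    c=g["frame"][y0:y0+h,x0:x0+w];cv2.imwrite(name,cv2.resize(c,None,fx=s,fy=s,interpolation=cv2.INTER_CUBIC))
E
python3 - <<'E'
from h import *
t=get_image("top");s=get_image("scene")
a=lambda g,x,y:cv2.resize(g["frame"][y:y+90,x:x+130],None,fx=6,fy=6,interpolation=cv2.INTER_CUBIC)[:,:780]
crop(t,95,165,120,60,6,"pics/k_top.png");crop(s,285,195,120,90,6,"pics/k_scene.png");crop(t,220,140,135,95,5,"pics/c_top.png")
for n,g in(("t",t),("s",s)):
    P=cloud(g);hsv=cv2.cvtColor(g["frame"],cv2.COLOR_BGR2HSV)
    m=(((hsv[...,0]<6)|(hsv[...,0]>172))&(hsv[...,1]>170)&(hsv[...,2]>70)).astype(np.uint8)
    k,l,st,c=cv2.connectedComponentsWithStats(m)
    for i in range(1,k):
        if st[i,4]>8:
            q=P[l==i];print(n,st[i],c[i].round(1),np.nanmedian(q,0).round(1),np.nanmin(q,0).round(),np.nanmax(q,0).round())
E
```

```text
t [267  90  12  13 119] [272.3  95.9] [828.7  28.6  27.6] [813.  12.  20.] [850.  45.  35.]
t [110 195  16  13 113] [117.8 200.8] [479.6 401.2  85.4] [465. 387.  50.] [494. 419.  92.]
t [158 199   8  10  41] [161.5 203.4] [482.8 286.6  85. ] [471. 280.  68.] [494. 293.  90.]
s [340 216   9  14  78] [344.1 222.6] [492.7 286.2  73.1] [473. 277.  54.] [502. 294.  87.]
s [380 225  17  18 187] [387.7 233.6] [489.1 401.2  71.2] [464. 385.  47.] [501. 418.  93.]
s [189 286  15  16 194] [196.3 293.2] [837.5  29.6  26.2] [815.  10.  10.] [852.  46.  31.]
```

View pics/k_top.png

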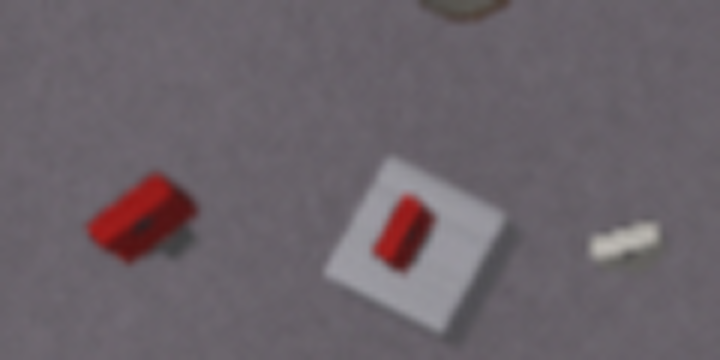

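View pics/k_scene.png

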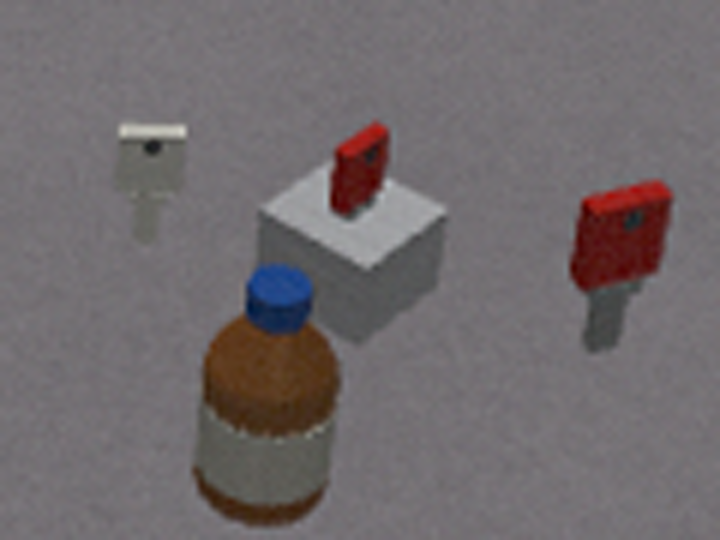

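View pics/c_top.png

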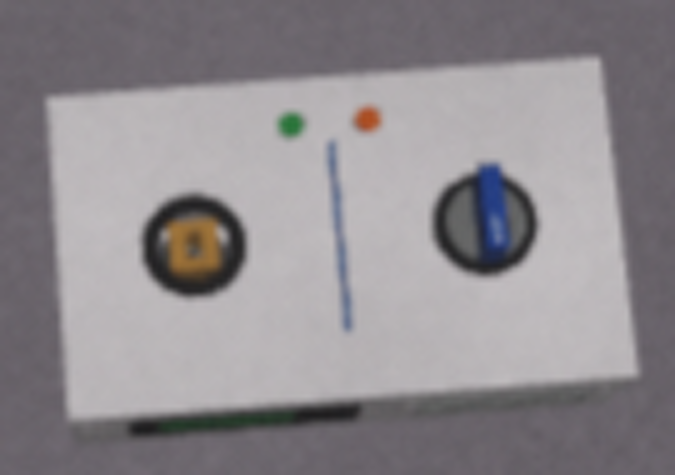

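The pictures show three key-like things in the top view. The small red head stands in the aluminium stand at (162,203), a larger red one without a stand is at (118,201), and a white one is at (199,205). By the description I want the one in the stand, and the crops confirm it. Now I'll measure it.

```bash
python3 - <<'E'
from h import *
t=get_image("top");s=get_image("scene")
R=lambda a:np.round(a,1)
def comp(m,pt,r=30):
    k,l,st,c=cv2.connectedComponentsWithStats(m.astype(np.uint8))
    d=[np.hypot(*(c[i]-pt)) if st[i,4]>6 else 1e9 for i in range(1,k)]
    i=1+int(np.argmin(d));return l==i,c[i],st[i]
def hs(g): return cv2.cvtColor(g["frame"],cv2.COLOR_BGR2HSV).astype(int)
H=hs(t);S=hs(s)
def uvs(m): v,u=np.nonzero(m);return np.c_[u,v].astype(float)
def rect(P): 
    (c,wh,a)=cv2.minAreaRect(P[:,:2].astype(np.float32));return R(c),R(wh),round(a,1)
# console top white, per camera, onto z=90
for n,g,h,pt in(("t",t,H,(288,188)),("s",s,S,(226,206))):
    m,c,st=comp((h[...,2]>(165 if n=="t" else 190))&(h[...,1]<40),pt)
    cs=max(cv2.findContours(m.astype(np.uint8),0,1)[0],key=cv2.contourArea).reshape(-1,2)
    print(n,"console",st,rect(onz(g,cs,90)))
# brass
for n,g,h,pt in(("t",t,H,(259,189)),("s",s,S,(253,206))):
    m,c,st=comp((h[...,0]>8)&(h[...,0]<30)&(h[...,1]>110)&(h[...,2]>80),pt)
    print(n,"brass",c,st,rect(onz(g,uvs(m),94)),R(onz(g,[c],94)[0]))
    # blackring
    w=np.zeros(h.shape[:2],bool);w[int(pt[1])-22:int(pt[1])+22,int(pt[0])-22:int(pt[0])+22]=1
    m=(h[...,2]<70)&w;e=cv2.fitEllipse(cv2.convexHull(uvs(m).astype(np.float32)))
    print(n,"ring",e,R(onz(g,[e[0]],91.5)[0]))
# knob bar
for n,g,h,pt in(("t",t,H,(318,182)),("s",s,S,(200,190))):
    m,c,st=comp((h[...,0]>105)&(h[...,0]<130)&(h[...,1]>130)&(h[...,2]>40),pt)
    P=cloud(g)[m];P=P[P[:,2]>122];print(n,"bar",c,st,len(P),R(np.nanmedian(P,0)),rect(P),R(onz(g,[c],120)[0]))
# stand
for n,g,h,pt in(("t",t,H,(165,206)),("s",s,S,(344,232))):
    P=cloud(g);w=np.zeros(h.shape[:2],bool);w[pt[1]-25:pt[1]+25,pt[0]-25:pt[0]+25]=1
    m=w&(P[...,2]>39)&(P[...,2]<50);print(n,"stand",m.sum(),rect(P[m]))
    m2=w&(P[...,2]>72)&(P[...,2]<93)&(h[...,1]>150);print(n,"key",m2.sum(),rect(P[m2]),R(np.nanmedian(P[m2],0)))
E
```

```text
t console [ 230  152  117   71 6160] (array([555., -32.]), array([167.5, 288.3]), 9.6)
s console [224 199   6  10  14] (array([560.7, -27.8]), array([44.7,  5.4]), 10.9)
t brass [258.25773196 189.03092784] [254 184  10  11  97] (array([540.9,  41.4]), array([26.2, 23. ]), 5.3) [540.7  42.   94. ]
t ring ((258.3499450683594, 188.7952117919922), (18.793970108032227, 19.464216232299805), 84.94715881347656) [541.9  41.9  91.5]
s brass [252.203125 204.984375] [247 202  11   7  64] (array([544.1,  40.1]), array([28.4, 27.3]), 24.0) [543.9  40.6  94. ]
s ring ((252.01187133789062, 205.35113525390625), (10.84456729888916, 18.605802536010742), 88.80439758300781) [542.5  39.4  91.5]
t bar [318.         181.61971831] [316 174   6  18  71] 62 [ 567.4 -104.4  129.7] (array([ 565.7, -105.1]), array([39.2, 12. ]), 10.1) [ 567.6 -106.2  120. ]
s bar [199.61458333 191.35416667] [196 183   8  17  96] 44 [ 574.2 -105.5  128.3] (array([ 569.2, -107.1]), array([41.8, 11.9]), 11.7) [ 577.1 -103.8  120. ]
t stand 410 (array([485.8, 288. ]), array([61.2, 59.9]), 68.3)
t key 46 (array([483.6, 287.5]), array([ 8.6, 25.9]), 63.0) [483.3 286.6  85.9]
s stand 287 (array([484.9, 286.2]), array([63.4, 62.7]), 67.5)
s key 164 (array([560.8, 280.7]), array([171.7,  47.5]), 8.1) [632.7 287.5  82.6]
```

```bash
cat >> h.py <<'E'
from scipy.spatial.transform import Rotation as Ro
def plan(x,y,z,ang):
    s=state();M=Ro.from_quat(s["tool_rot"]).as_matrix();d=np.array([x,y,z])-s["tcp_pos"]
    a=np.degrees(np.arctan2(M[1,0],M[0,0]))
    print("shift mm",(M.T@d).round(1),"roll",round(a-ang,1),"now",s["tcp_pos"].round(1),"ang",round(a,1),"tooly",M[:,1].round(3))
def st():
    s=state();M=Ro.from_quat(s["tool_rot"]).as_matrix()
    print("t",round(s["time"],2),"tcp",s["tcp_pos"].round(1),"ang",np.degrees(np.arctan2(M[1,0],M[0,0])).round(1),"F",s["ft_force"].round(1),"M",s["moment"].round(2),"w",round(s["grip_width"]*85.4,1),"j6",s["joint_positions"][[0,5]].round(2))
E
python3 -c "
from h import *
plan(567.5,-105.8,190,100)"
```

```text
shift mm [-524.1   14.4 -568.4] roll -30.6 now [220.  584.9 204.2] ang 69.4 tooly [-0. -0. -1.]
```

Call:
arm_command --pt "0.0854 -0.524 0.014 -0.568 -30.6" --pt "0.0854 -0.524 0.014 -0.568 -30.6" --pt "0.0854 -0.524 0.014 -0.568 -30.6" --pt "0.0854 -0.524 0.014 -0.568 -30.6" --pt "0.0854 -0.524 0.014 -0.568 -30.6" --pt "0.0854 -0.524 0.014 -0.568 -30.6" --pt "0.0854 -0.524 0.014 -0.568 -30.6" --pt "0.0854 -0.524 0.014 -0.568 -30.6" --pt "0.0854 -0.524 0.014 -0.568 -30.6" --pt "0.0854 -0.524 0.014 -0.568 -30.6" --pt "0.0854 -0.524 0.014 -0.568 -30.6" --pt "0.0854 -0.524 0.014 -0.568 -30.6" --squeeze 60

```text
time: 1.5
tcp_pos: [486.3, 54.9, 193.9]
tool_rot: [0.455, 0.542, -0.541, -0.455]
ft_force: [0.4, 0.6, 0.9]
grip_width: 0.997
```

```bash
python3 -c "
from h import *
st();plan(567.5,-105.8,190,100)"
```

```text
t 1.5 tcp [486.3  54.9 193.9] ang 100.0 F [0.4 0.6 0.9] M [-0.01 -0.01  0.03] w 85.1 j6 [-0.01 -1.75]
shift mm [-172.3    3.9  -52.1] roll -0.0 now [486.3  54.9 193.9] ang 100.0 tooly [ 0.001  0.    -1.   ]
```

Call:
arm_command --pt "0.0854 -0.172 0.004 -0.052 0" --pt "0.0854 -0.172 0.004 -0.052 0" --pt "0.0854 -0.172 0.004 -0.052 0" --pt "0.0854 -0.172 0.004 -0.052 0" --pt "0.0854 -0.172 0.004 -0.052 0" --pt "0.0854 -0.172 0.004 -0.052 0" --pt "0.0854 -0.172 0.004 -0.052 0"

```text
time: 2.2
tcp_pos: [566.2, -102.5, 189.6]
tool_rot: [-0.454, -0.542, 0.542, 0.455]
ft_force: [-0.4, -1.2, 0.5]
grip_width: 0.999
```

```bash
python3 -c "
from h import *
st();plan(567.5,-105.8,105,100)
t=get_image('top');crop(t,220,130,170,130,4,'pics/kn1.png');s=get_image('scene');crop(s,140,120,170,130,4,'pics/kn1s.png')"
```

```text
t 2.2 tcp [ 566.2 -102.5  189.6] ang 100.0 F [-0.4 -1.2  0.5] M [-0.02  0.03 -0.03] w 85.3 j6 [-0.28 -2.03]
shift mm [-3.5 84.6 -0.8] roll 0.0 now [ 566.2 -102.5  189.6] ang 100.0 tooly [-0.001  0.    -1.   ]
```

View pics/kn1.png

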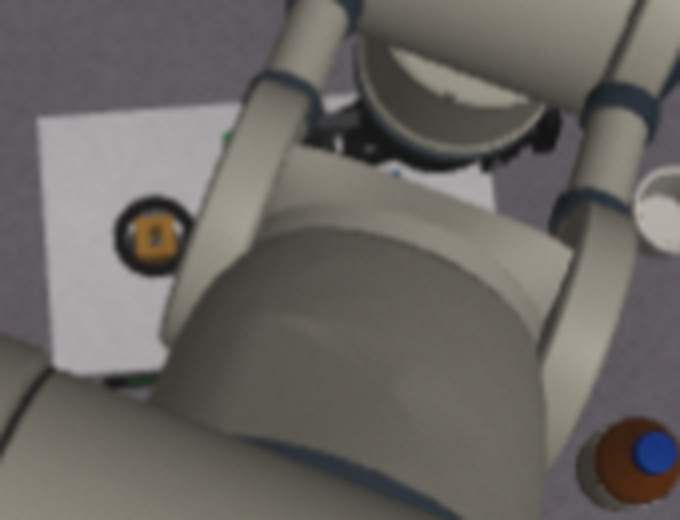

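View pics/kn1s.png

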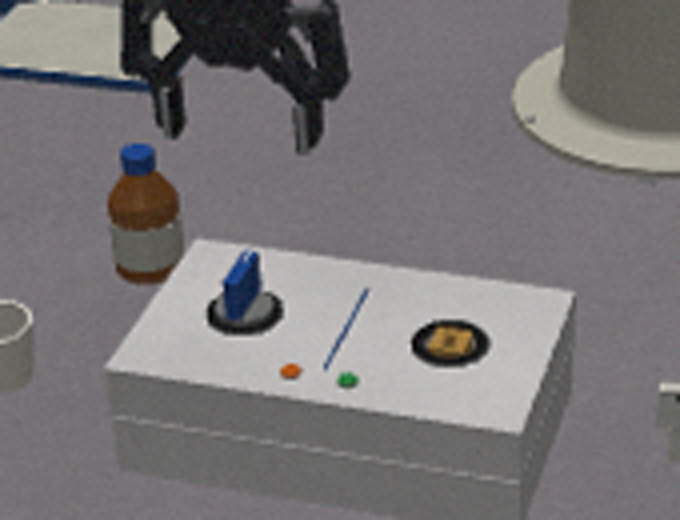

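Call:
arm_command --pt "0.0854 0 0.04 0 0" --pt "0.0854 0 0.04 0 0" --pt "0.0854 0 0.04 0 0" --pt "0.0854 0 0.04 0 0"

```text
time: 2.7
tcp_pos: [567.3, -103.2, 151.1]
tool_rot: [0.455, 0.542, -0.542, -0.454]
ft_force: [0.3, -0.4, 1.0]
grip_width: 0.997
```

```bash
python3 -c "
from h import *
st();plan(567.5,-105.8,105,100)"
```

```text
t 2.7 tcp [ 567.3 -103.2  151.1] ang 100.0 F [ 0.3 -0.4  1. ] M [ 0.01 -0.02 -0.  ] w 85.1 j6 [-0.28 -2.03]
shift mm [-2.5 46.1  0.3] roll 0.0 now [ 567.3 -103.2  151.1] ang 100.0 tooly [ 0.001 -0.    -1.   ]
```

Call:
arm_command --pt "0.0854 -0.0025 0.025 0 0" --pt "0.0854 -0.0025 0.046 0 0" --pt "0.0854 -0.0025 0.046 0 0" --pt "0.03 -0.0025 0.046 0 0" --pt "0.03 -0.0025 0.046 0 0" --pt "0.03 -0.0025 0.046 0 0" --pt "0.03 -0.0025 0.046 0 0" --pt "0.03 -0.0025 0.046 0 0" --pt "0.03 -0.0025 0.046 0 0"

```text
time: 3.6
tcp_pos: [567.2, -105.9, 103.9]
tool_rot: [0.455, 0.542, -0.542, -0.455]
ft_force: [0.3, -0.7, -0.0]
grip_width: 0.353
```

```bash
python3 -c "
from h import *
st();plan(567.5,-105.8,105,100)
s=get_image('scene');crop(s,160,150,120,90,6,'pics/kn2s.png')"
```

```text
t 3.6 tcp [ 567.2 -105.9  103.9] ang 100.0 F [ 0.3 -0.7 -0. ] M [-0.02 -0.03  0.03] w 30.2 j6 [-0.29 -2.03]
shift mm [ 0.  -1.1 -0.3] roll -0.0 now [ 567.2 -105.9  103.9] ang 100.0 tooly [ 0. -0. -1.]
```

View pics/kn2s.png

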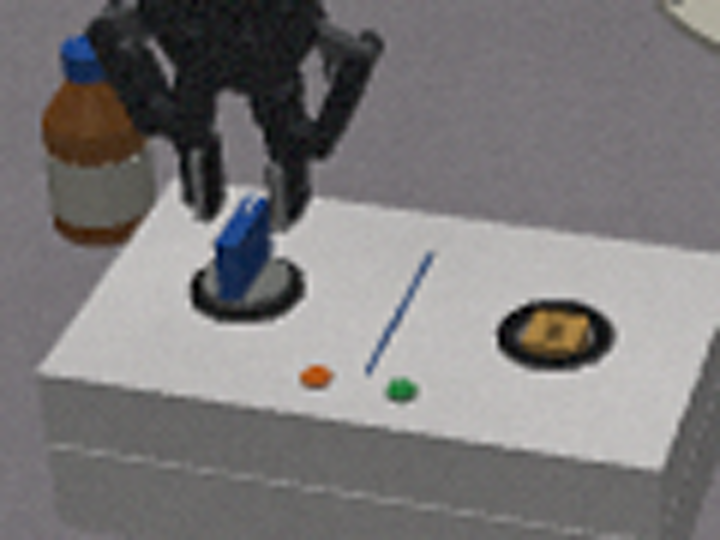

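```bash
python3 -c "
from h import *
s=get_image('scene');P=cloud(s)
for (u,v) in [(160+205/6,150+200/6),(160+288/6,150+210/6),(160+200/6,150+170/6),(160+285/6,150+180/6),(160+240/6,150+250/6),(160+262/6,150+200/6)]:
    q=P[int(v)-1:int(v)+2,int(u)-1:int(u)+2].reshape(-1,3);print(int(u),int(v),np.nanmedian(q,0).round(1))
"
```

```text
194 183 [ 578.5 -119.   143.6]
208 185 [569.3 -80.3 143.3]
193 178 [ 578.7 -120.3  160.2]
207 180 [570.3 -82.6 159.2]
200 191 [ 579.8 -101.3  123.6]
203 183 [ 546.  -109.4  127.1]
```

```bash
python3 -c "
from h import *
s=get_image('scene');P=cloud(s);f=s['frame']
for u in (193,194,195,206,207,208,209):
    print(u,[(v,int(f[v,u].max()),*P[v,u].round(0).astype(int)) for v in range(180,192)])
crop(s,180,160,45,45,14,'pics/kn3s.png')
"
```

```text
193 [(180, 69, np.int64(583), np.int64(-118), np.int64(157)), (181, 85, np.int64(579), np.int64(-121), np.int64(151)), (182, 82, np.int64(579), np.int64(-121), np.int64(147)), (183, 83, np.int64(577), np.int64(-123), np.int64(142)), (184, 81, np.int64(584), np.int64(-119), np.int64(144)), (185, 73, np.int64(580), np.int64(-121), np.int64(138)), (186, 96, np.int64(578), np.int64(-123), np.int64(133)), (187, 195, np.int64(526), np.int64(-158), np.int64(89)), (188, 194, np.int64(532), np.int64(-154), np.int64(90)), (189, 191, np.int64(535), np.int64(-153), np.int64(89)), (190, 192, np.int64(538), np.int64(-151), np.int64(88)), (191, 197, np.int64(544), np.int64(-147), np.int64(89))]
194 [(180, 25, np.int64(578), np.int64(-118), np.int64(154)), (181, 20, np.int64(578), np.int64(-118), np.int64(151)), (182, 9, np.int64(579), np.int64(-118), np.int64(148)), (183, 26, np.int64(575), np.int64(-121), np.int64(142)), (184, 33, np.int64(577), np.int64(-120), np.int64(140)), (185, 35, np.int64(577), np.int64(-121), np.int64(136)), (186, 65, np.int64(578), np.int64(-120), np.int64(134)), (187, 15
[... 2990 characters left out ...]
9), np.int64(88))]
209 [(180, 24, np.int64(568), np.int64(-77), np.int64(159)), (181, 32, np.int64(571), np.int64(-75), np.int64(157)), (182, 30, np.int64(569), np.int64(-76), np.int64(153)), (183, 28, np.int64(565), np.int64(-79), np.int64(147)), (184, 18, np.int64(567), np.int64(-78), np.int64(145)), (185, 28, np.int64(566), np.int64(-79), np.int64(141)), (186, 79, np.int64(573), np.int64(-75), np.int64(143)), (187, 162, np.int64(509), np.int64(-114), np.int64(91)), (188, 195, np.int64(513), np.int64(-112), np.int64(90)), (189, 190, np.int64(516), np.int64(-110), np.int64(89)), (190, 188, np.int64(523), np.int64(-106), np.int64(91)), (191, 187, np.int64(526), np.int64(-105), np.int64(90))]
```

View pics/kn3s.png

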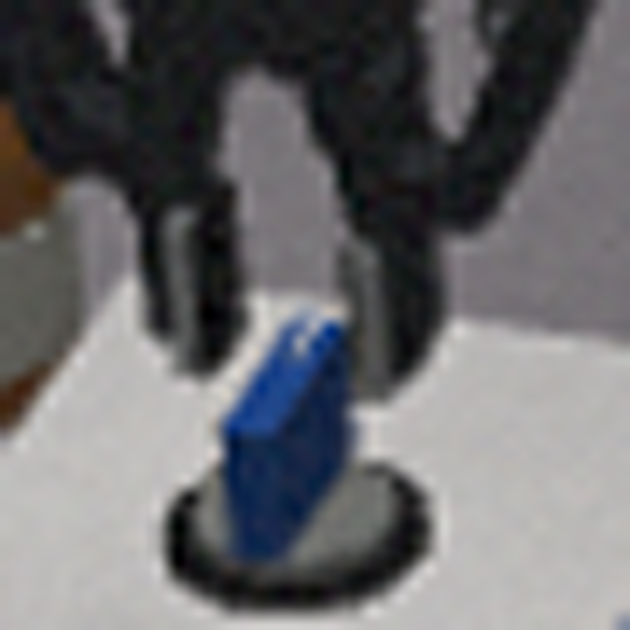

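```bash
python3 -c "
from h import *
s=get_image('scene')
f=cv2.imread('pics/scene0.png')
cv2.imwrite('pics/g0.png',cv2.resize(f[80:170,440:512],None,fx=8,fy=6.6,interpolation=cv2.INTER_CUBIC))
# expected pixel for tip at various z
T=np.linalg.inv(s['world_from_camera'])
def proj(p):
    c=T@np.r_[p,1];x,y=c[:2]/c[2];k=1+s['k1']*(x*x+y*y);return np.round([s['fx']*x*k+s['cx'],s['fy']*y*k+s['cy']],1)
for z in (204,217,230,245):print(z,proj([205,545,z]),proj([235,625,z]))
"
```

```text
204 [467.8 150.9] [498.7 161.7]
217 [468.9 146.7] [500.1 157.5]
230 [470.1 142.6] [501.4 153.2]
245 [471.4 137.7] [503.1 148.2]
```

View pics/g0.png

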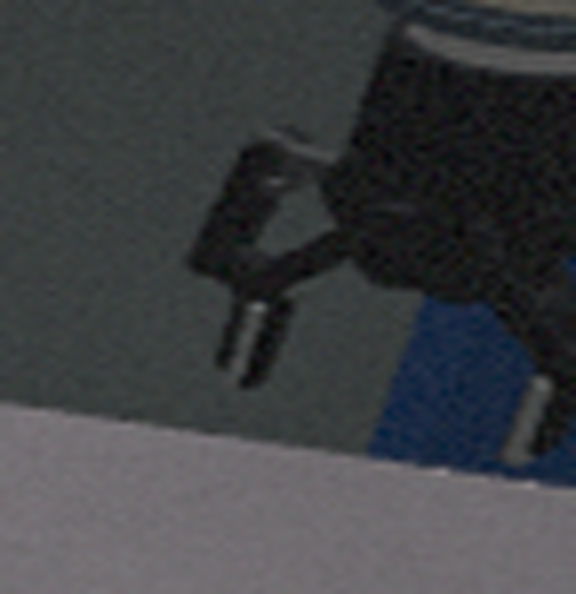

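The fingers straddle the bar, with the pads near crop (190,290) and (370,310). But the tips sit at z≈132 while the reported TCP z is 104. The start picture shows the same offset: tips about 38 mm behind the TCP when open, where I expected 13. So the real tips are about 25 mm higher than the TCP suggests. I'll go down in steps and watch force and picture.

Call:
arm_command --pt "0.03 0 0.004 0 0" --pt "0.03 0 0.008 0 0" --pt "0.03 0 0.012 0 0" --pt "0.03 0 0.012 0 0"

```text
time: 4.2
tcp_pos: [566.7, -105.7, 90.9]
tool_rot: [-0.454, -0.541, 0.542, 0.455]
ft_force: [0.7, -0.3, -0.5]
grip_width: 0.351
```

```bash
python3 -c "
from h import *
st()
s=get_image('scene');crop(s,180,160,45,45,14,'pics/kn4s.png')"
```

```text
t 4.2 tcp [ 566.7 -105.7   90.9] ang 100.0 F [ 0.7 -0.3 -0.5] M [-0.   -0.01  0.04] w 30.0 j6 [-0.29 -2.03]
```

View pics/kn4s.png

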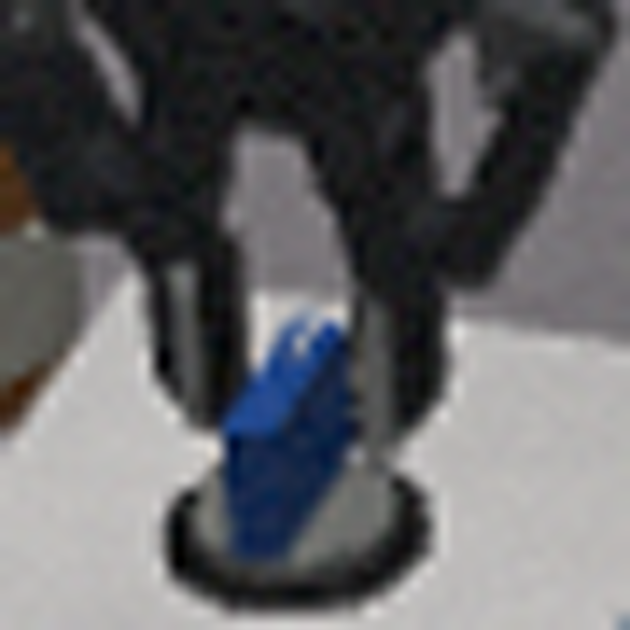

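There was no contact even though the reported TCP is below the disc's top, so the 25 mm offset is confirmed: tips ≈ TCP + 25 mm. I'll go 8 mm lower and close.

Call:
arm_command --pt "0.03 0 0.004 0 0" --pt "0.03 0 0.008 0 0" --pt "0.03 0 0.008 0 0" --pt "0.0 0 0.008 0 0" --pt "0.0 0 0.008 0 0" --pt "0.0 0 0.008 0 0" --pt "0.0 0 0.008 0 0" --pt "0.0 0 0.008 0 0" --squeeze 60

```text
time: 5.05
tcp_pos: [567.8, -108.8, 84.1]
tool_rot: [-0.456, -0.541, 0.542, 0.453]
ft_force: [-2.0, -25.7, -1.5]
grip_width: 0.123
```

```bash
python3 -c "
from h import *
st()
s=get_image('scene');crop(s,180,160,45,45,14,'pics/kn5s.png')"
```

```text
t 5.05 tcp [ 567.8 -108.8   84.1] ang 100.0 F [ -2.  -25.7  -1.5] M [-4.02  0.31 -0.06] w 10.5 j6 [-0.29 -2.03]
```

View pics/kn5s.png

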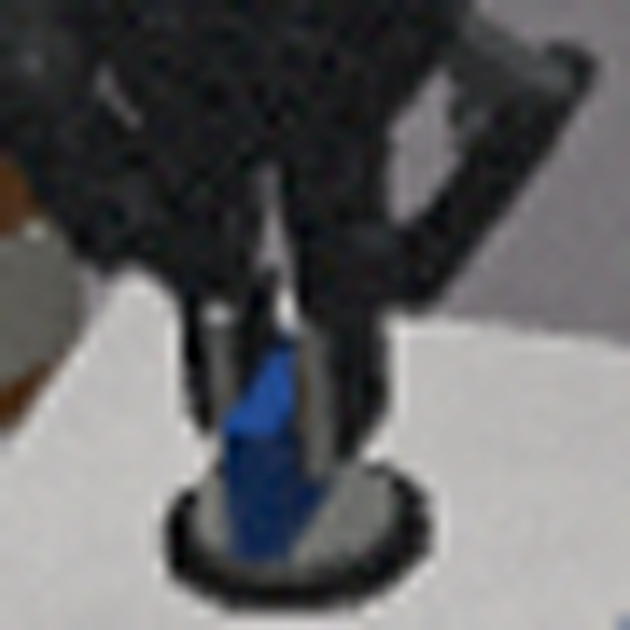

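Call:
arm_command --pt "0.0 -0.002 0 0 0" --pt "0.0 -0.003 0 0 0" --pt "0.0 -0.003 0 0 0"

```text
time: 5.4
tcp_pos: [567.8, -109.2, 84.1]
tool_rot: [0.455, 0.542, -0.542, -0.454]
ft_force: [-1.8, -4.0, 5.3]
grip_width: 0.122
```

```bash
python3 -c "
from h import *
st()"
```

```text
t 5.4 tcp [ 567.8 -109.2   84.1] ang 100.0 F [-1.8 -4.   5.3] M [-0.28  0.33 -0.06] w 10.4 j6 [-0.29 -2.04]
```

Call:
arm_command --pt "0.0 0 0 0 6" --pt "0.0 0 0 0 12" --pt "0.0 0 0 0 18" --pt "0.0 0 0 0 24" --pt "0.0 0 0 0 30" --pt "0.0 0 0 0 36" --pt "0.0 0 0 0 42" --pt "0.0 0 0 0 48" --pt "0.0 0 0 0 54" --pt "0.0 0 0 0 60" --pt "0.0 0 0 0 60"

```text
time: 6.5
tcp_pos: [568.0, -109.6, 84.1]
tool_rot: [0.666, 0.241, -0.24, -0.664]
ft_force: [-1.4, -8.1, 2.3]
grip_width: 0.122
```

```bash
python3 -c "
from h import *
st()"
```

```text
t 6.5 tcp [ 568.  -109.6   84.1] ang 39.8 F [-1.4 -8.1  2.3] M [-1.13 -0.01  0.06] w 10.4 j6 [-0.29 -0.99]
```

Call:
arm_command --pt "0.0 0 0 0 4" --pt "0.0 0 0 0 8" --pt "0.0 0 0 0 12" --pt "0.0 0 0 0 12" --pt "0.0 0 0 0 12"

```text
time: 7.0
tcp_pos: [568.0, -109.7, 84.1]
tool_rot: [0.687, 0.171, -0.171, -0.685]
ft_force: [-3.2, -8.7, 1.4]
grip_width: 0.125
```

```bash
python3 -c "
from h import *
st()
s=get_image('scene');crop(s,180,160,45,45,14,'pics/kn6s.png')"
```

```text
t 7.0 tcp [ 568.  -109.7   84.1] ang 28.0 F [-3.2 -8.7  1.4] M [-1.4   0.04  0.73] w 10.6 j6 [-0.29 -0.78]
```

View pics/kn6s.png

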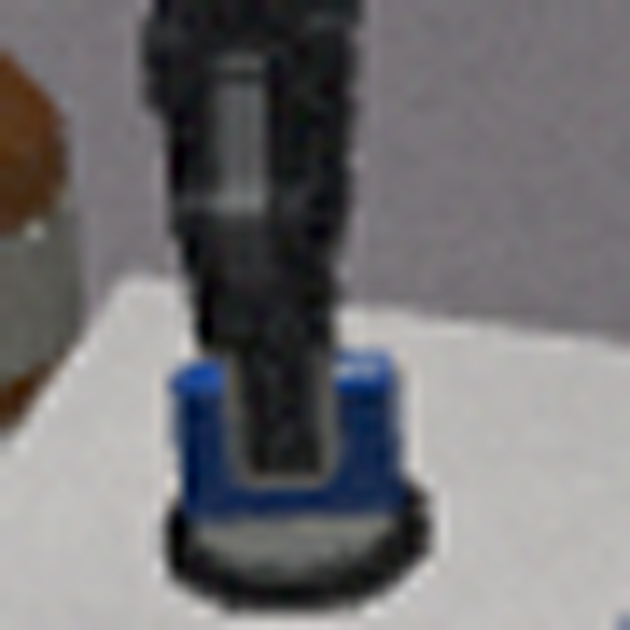

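The stop is felt: 72° turned, moment 0.73 N m against a spring of at most 0.1. Now I'll let go.

Call:
arm_command --pt "0.0854 0 0 0 0" --pt "0.0854 0 0 0 0" --pt "0.0854 0 0 0 0" --pt "0.0854 0 0 0 0" --pt "0.0854 0 0 0 0" --pt "0.0854 0 0 0 0" --pt "0.0854 0 0 0 0" --pt "0.0854 0 0 0 0" --pt "0.0854 0 -0.05 0 0" --pt "0.0854 0 -0.09 0 0" --pt "0.0854 0 -0.09 0 0"

```text
time: 8.15
tcp_pos: [570.4, -109.6, 178.9]
tool_rot: [0.688, 0.174, -0.168, -0.685]
ft_force: [-0.0, -0.0, -0.7]
grip_width: 0.999
```

```bash
python3 -c "
from h import *
st()
s=get_image('scene');crop(s,160,140,130,98,6,'pics/kn7s.png')
plan(484,288,150,68)"
```

```text
t 8.15 tcp [ 570.4 -109.6  178.9] ang 28.0 F [-0.  -0.  -0.7] M [ 0.02 -0.02  0.01] w 85.3 j6 [-0.29 -0.78]
shift mm [111.1  25.3 390.9] roll -40.0 now [ 569.2 -109.2  176.4] ang 28.0 tooly [ 0.005 -0.001 -1.   ]
```

View pics/kn7s.png

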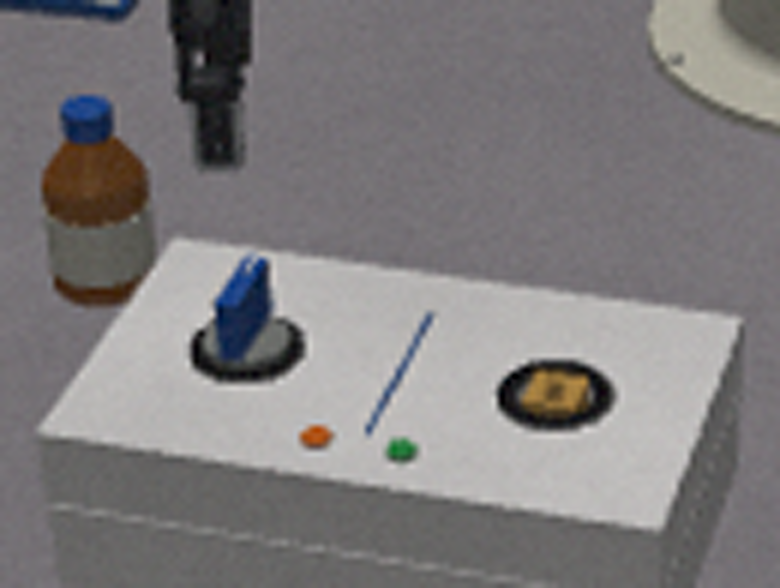

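```bash
python3 -c "
from h import *
s=get_image('scene')
for uv,x in (((200.4,194.4),567.5+12),((200.4,194.4),567.5+7),((202.8,193.8),577)):
    o,d=ray(s,[uv]);print((o+d[0]*((x-o[0])/d[0,0])).round(1))
"
```

```text
[ 579.5 -100.6  112.2]
[ 574.5 -103.8  108.2]
[577.  -94.2 114.4]
```

Call:
arm_command --pt "0.0854 0.109 0.025 0.387 -40" --pt "0.0854 0.109 0.025 0.387 -40" --pt "0.0854 0.109 0.025 0.387 -40" --pt "0.0854 0.109 0.025 0.387 -40" --pt "0.0854 0.109 0.025 0.387 -40" --pt "0.0854 0.109 0.025 0.387 -40" --pt "0.0854 0.109 0.025 0.387 -40" --pt "0.0854 0.109 0.025 0.387 -40" --pt "0.0854 0.109 0.025 0.387 -40" --pt "0.0854 0.109 0.025 0.387 -40" --pt "0.0854 0.109 0.025 0.387 -40" --pt "0.0854 0.109 0.025 0.387 -40"

```text
time: 9.45
tcp_pos: [482.5, 282.8, 148.4]
tool_rot: [0.587, 0.395, -0.395, -0.587]
ft_force: [-0.4, 0.6, 0.4]
grip_width: 1.006
```

```bash
python3 -c "
from h import *
st()
s=get_image('scene');crop(s,285,130,130,130,6,'pics/ky1s.png');st()
plan(484.5,283.5,70,68)"
```

```text
t 9.45 tcp [482.5 282.8 148.4] ang 67.9 F [-0.4  0.6  0.4] M [0.02 0.01 0.04] w 85.9 j6 [ 0.42 -0.76]
t 9.5 tcp [482.6 282.8 148.5] ang 67.9 F [-0.3 -0.   0.2] M [ 0.   -0.03 -0.04] w 86.0 j6 [ 0.42 -0.76]
shift mm [ 1.4 78.5 -1.5] roll -0.1 now [482.6 282.8 148.5] ang 67.9 tooly [-0. -0. -1.]
```

View pics/ky1s.png

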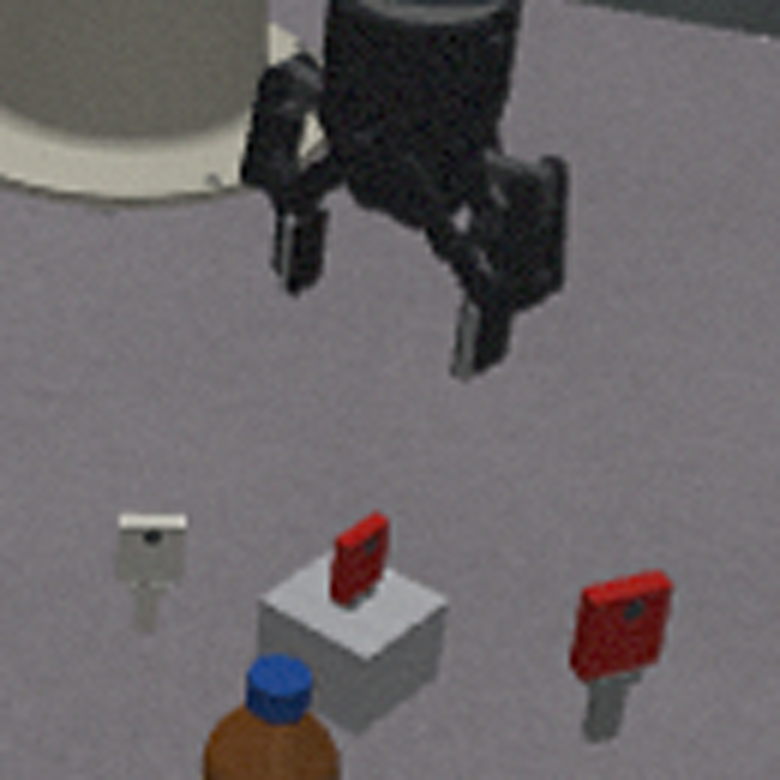

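Call:
arm_command --pt "0.0854 0.0015 0.04 -0.0015 0" --pt "0.0854 0.0015 0.08 -0.0015 0" --pt "0.03 0.0015 0.08 -0.0015 0" --pt "0.03 0.0015 0.08 -0.0015 0" --pt "0.03 0.0015 0.08 -0.0015 0" --pt "0.03 0.0015 0.08 -0.0015 0" --pt "0.03 0.0015 0.08 -0.0015 0" --pt "0.03 0.0015 0.08 -0.0015 0"

```text
time: 10.3
tcp_pos: [484.6, 285.1, 69.5]
tool_rot: [0.586, 0.396, -0.395, -0.586]
ft_force: [0.1, 0.6, 0.4]
grip_width: 0.349
```

```bash
python3 -c "
from h import *
s=get_image('scene');crop(s,310,170,70,70,10,'pics/ky2s.png');st()
plan(484.5,283.5,28,68)"
```

```text
t 10.35 tcp [484.5 285.   69.2] ang 68.0 F [0.  0.1 0.1] M [-0.02  0.   -0.03] w 29.9 j6 [ 0.43 -0.76]
shift mm [-1.4 41.2 -0.6] roll -0.0 now [484.5 285.   69.2] ang 68.0 tooly [ 0.001  0.    -1.   ]
```

View pics/ky2s.png

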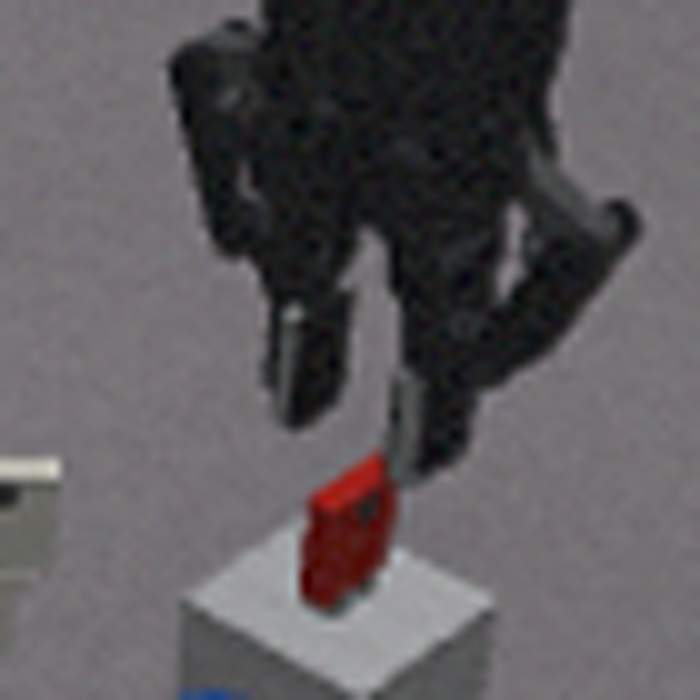

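Call:
arm_command --pt "0.03 -0.001 0.015 0 0" --pt "0.03 -0.001 0.03 0 0" --pt "0.03 -0.001 0.041 0 0" --pt "0.03 -0.001 0.041 0 0" --pt "0.015 -0.001 0.041 0 0" --pt "0.015 -0.001 0.041 0 0" --pt "0.015 -0.001 0.041 0 0"

```text
time: 11.05
tcp_pos: [484.2, 284.1, 28.3]
tool_rot: [0.586, 0.396, -0.395, -0.586]
ft_force: [-0.0, -1.2, 0.1]
grip_width: 0.175
```

```bash
python3 -c "
from h import *
s=get_image('scene');crop(s,320,190,50,50,14,'pics/ky3s.png');st()
plan(484.5,283.5,28,68)"
```

```text
t 11.1 tcp [484.2 284.1  28.2] ang 68.0 F [ 0.3 -0.2  1.2] M [-0.06  0.05 -0.01] w 14.8 j6 [ 0.42 -0.76]
shift mm [-0.5  0.2 -0.5] roll -0.0 now [484.2 284.1  28.2] ang 68.0 tooly [ 0.001  0.    -1.   ]
```

View pics/ky3s.png

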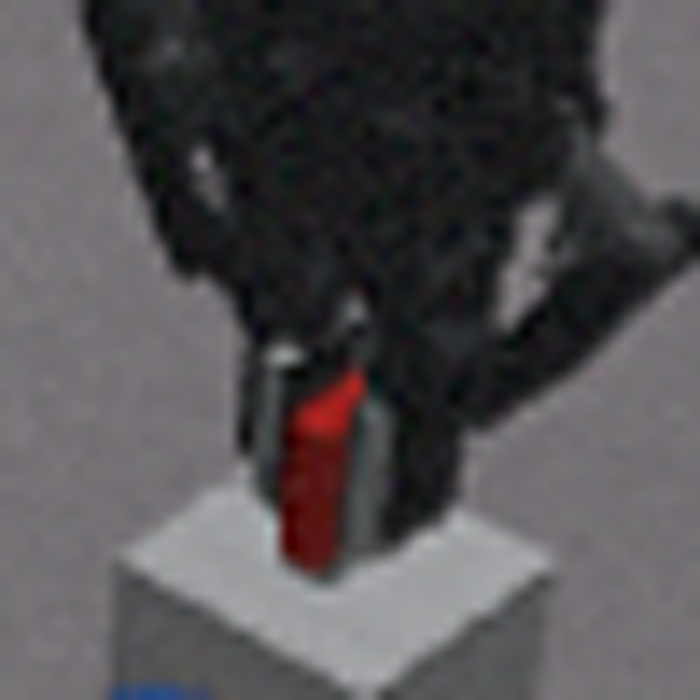

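Call:
arm_command --pt "0.0 0 0 0 0" --pt "0.0 0 0 0 0" --pt "0.0 0 0 0 0" --pt "0.0 0 0 0 0" --squeeze 60

```text
time: 11.5
tcp_pos: [484.2, 284.2, 28.2]
tool_rot: [0.586, 0.396, -0.395, -0.586]
ft_force: [-0.6, 0.8, 6.3]
grip_width: 0.104
```

```bash
python3 -c "
from h import *
st()"
```

```text
t 11.5 tcp [484.2 284.2  28.2] ang 68.0 F [-0.6  0.8  6.3] M [0.24 0.17 0.02] w 8.9 j6 [ 0.42 -0.76]
```

Call:
arm_command --pt "0.0 0 -0.004 0 0" --pt "0.0 0 -0.012 0 0" --pt "0.0 0 -0.024 0 0" --pt "0.0 0 -0.04 0 0" --pt "0.0 0 -0.07 0 0" --pt "0.0 0 -0.1 0 0" --pt "0.0 0 -0.13 0 0" --pt "0.0 0 -0.13 0 0" --pt "0.0 0 -0.13 0 0" --squeeze 80

```text
time: 12.4
tcp_pos: [483.9, 283.8, 158.6]
tool_rot: [0.586, 0.396, -0.395, -0.586]
ft_force: [0.3, -0.2, -2.2]
grip_width: 0.103
```

```bash
python3 -c "
from h import *
s=get_image('scene');crop(s,300,130,80,75,9,'pics/ky4s.png');st()
plan(541,38,150,100)"
```

```text
t 12.45 tcp [483.4 283.6 157.7] ang 68.0 F [-0.7  0.8 -2. ] M [ 0.   -0.03 -0.04] w 9.1 j6 [ 0.42 -0.76]
shift mm [-206.1    7.8 -145.5] roll -32.0 now [483.4 283.6 157.7] ang 68.0 tooly [-0. -0. -1.]
```

View pics/ky4s.png

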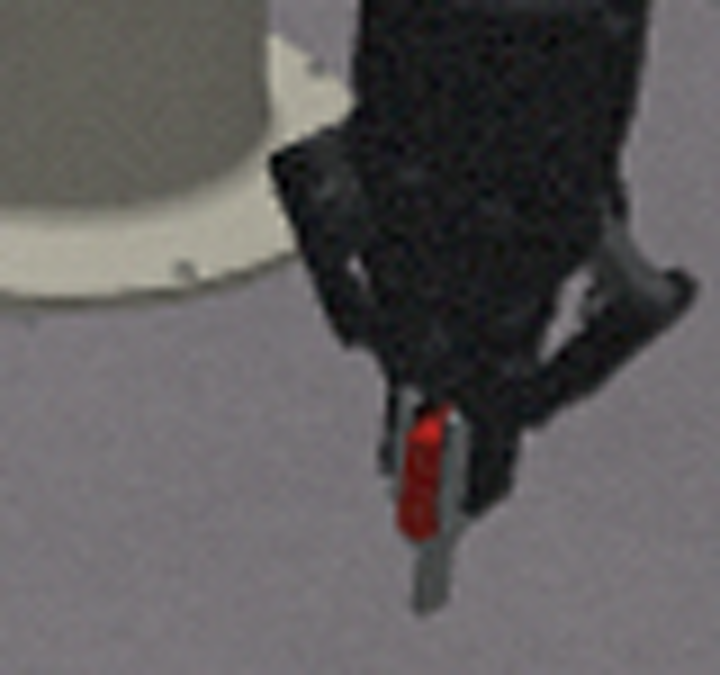

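Call:
arm_command --pt "0.0 -0.206 0.008 -0.1455 -32" --pt "0.0 -0.206 0.008 -0.1455 -32" --pt "0.0 -0.206 0.008 -0.1455 -32" --pt "0.0 -0.206 0.008 -0.1455 -32" --pt "0.0 -0.206 0.008 -0.1455 -32" --pt "0.0 -0.206 0.008 -0.1455 -32" --pt "0.0 -0.206 0.008 -0.1455 -32" --pt "0.0 -0.206 0.008 -0.1455 -32" --pt "0.0 -0.206 0.008 -0.1455 -32" --pt "0.0 -0.206 0.008 -0.1455 -32"

```text
time: 13.45
tcp_pos: [541.1, 39.4, 149.4]
tool_rot: [-0.454, -0.542, 0.542, 0.454]
ft_force: [-0.0, -0.1, -0.4]
grip_width: 0.102
```

```bash
python3 -c "
from h import *
s=get_image('scene');crop(s,215,150,80,75,9,'pics/lk1s.png');st()
plan(541,38,125,100)"
```

```text
t 13.5 tcp [541.2  39.4 149.5] ang 100.1 F [ 0.3  0.4 -0.7] M [ 0.01 -0.08  0.07] w 8.7 j6 [-0.04 -1.78]
shift mm [-1.4 24.5  0.4] roll 0.1 now [541.2  39.4 149.5] ang 100.1 tooly [-0.001  0.    -1.   ]
```

View pics/lk1s.png

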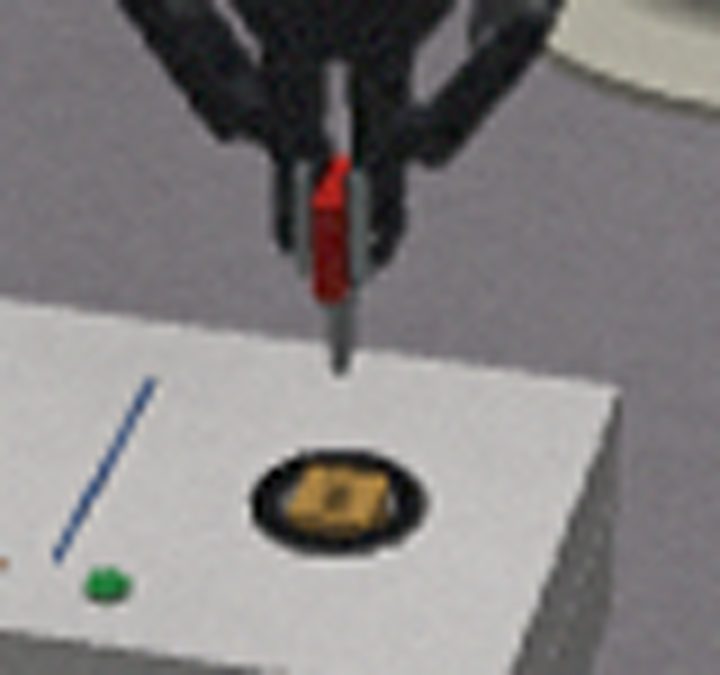

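Call:
arm_command --pt "0.0 -0.0014 0.015 0 0" --pt "0.0 -0.0014 0.03 0 0" --pt "0.0 -0.0014 0.04 0 0" --pt "0.0 -0.0014 0.04 0 0" --pt "0.0 -0.0014 0.04 0 0"

```text
time: 14.0
tcp_pos: [541.8, 37.3, 109.9]
tool_rot: [-0.454, -0.542, 0.542, 0.455]
ft_force: [-0.6, -0.2, -0.5]
grip_width: 0.099
```

```bash
python3 -c "
from h import *
s=get_image('scene');crop(s,232,175,45,45,14,'pics/lk2s.png');st()
t=get_image('top');crop(t,220,150,90,80,8,'pics/lk2t.png')
P=cloud(s)
hs=cv2.cvtColor(s['frame'],cv2.COLOR_BGR2HSV).astype(int)
m=(((hs[...,0]<6)|(hs[...,0]>172))&(hs[...,1]>170)&(hs[...,2]>60));m[:, :235]=0;m[:,275:]=0
v,u=np.nonzero(m);print(u.min(),u.max(),v.min(),v.max(),np.nanmedian(P[m],0))
plan(541,38,103,100)"
```

```text
t 14.05 tcp [542.1  37.3 110.2] ang 100.0 F [-0.3  0.5  1.3] M [-0.05  0.02 -0.02] w 8.7 j6 [-0.04 -1.79]
249 252 180 195 [555.06932829  40.6540625  158.57036034]
shift mm [1.  7.3 1.1] roll -0.0 now [542.2  37.2 110.3] ang 100.0 tooly [ 0.001 -0.    -1.   ]
```

View pics/lk2s.png

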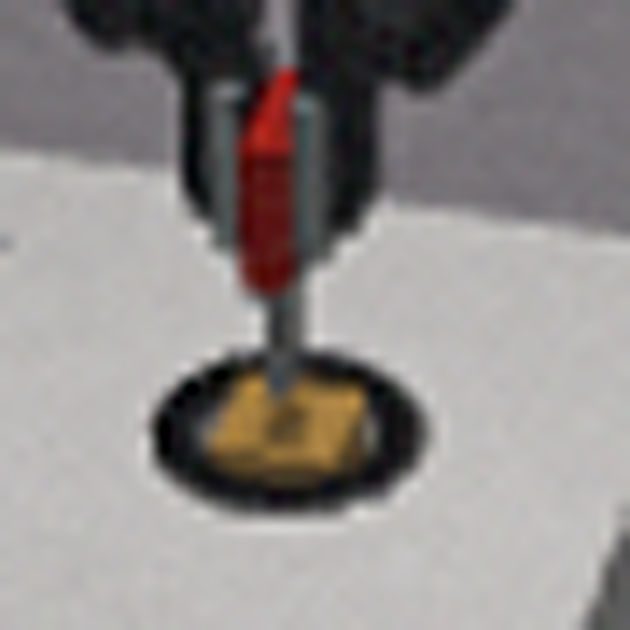

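View pics/lk2t.png

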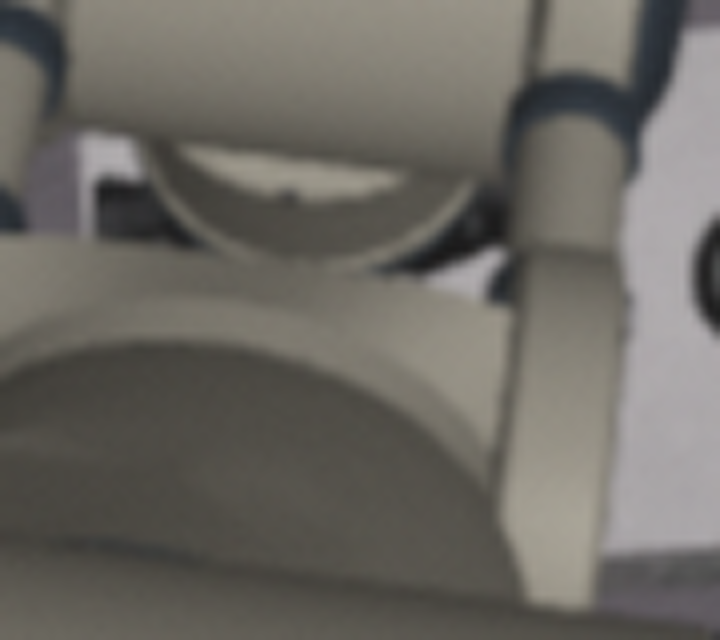

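```bash
cat >> h.py <<'E'
def proj(g,p):
    T=np.linalg.inv(g['world_from_camera']);c=T@np.r_[p,1];x,y=c[:2]/c[2];k=1+g['k1']*(x*x+y*y);return np.array([g['fx']*x*k+g['cx'],g['fy']*y*k+g['cy']])
E
python3 -c "
from h import *
s=get_image('scene')
a=np.radians(10);R=np.array([[np.cos(a),-np.sin(a)],[np.sin(a),np.cos(a)]])
z0=110.2-28.2
for nm,c in (('lock target in cam',(542.2,41.3)),('DR key',(542.1+1.2-.3,37.3+.2+3.3))):
  print(nm,c)
  for n,p in (('headtop near L',(15,-5,85)),('headtop near R',(15,5,85)),('headtop far R',(-15,5,85)),('headbot near L',(15,-5,51)),('headbot near R',(15,5,51)),('tip L',(5.5,-2.5,19)),('tip R',(5.5,2.5,19)),('tip',(0,0,19))):
    xy=np.array(c)+R@np.array(p[:2]);q=(proj(s,[*xy,p[2]+z0])-[232,175])*14;print('  ',n,q.round(0))
for c in ((542.2,41.3),):
  print('mouth',((proj(s,[*c,94])-[232,175])*14).round())
"
```

```text
lock target in cam (542.2, 41.3)
   headtop near L [240. 140.]
   headtop near R [291. 147.]
   headtop far R [331.  64.]
   headbot near L [242. 290.]
   headbot near R [293. 297.]
   tip L [270. 401.]
   tip R [295. 404.]
   tip [289. 387.]
DR key (543.0000000000001, 40.8)
   headtop near L [236. 142.]
   headtop near R [287. 149.]
   headtop far R [327.  66.]
   headbot near L [238. 291.]
   headbot near R [289. 298.]
   tip L [266. 402.]
   tip R [291. 406.]
   tip [285. 388.]
mouth [290. 416.]
```

The held key's head near crop (270,220) and the mouth at (288,425) agree within about 1 mm, both by dead reckoning and by the scene view. I'll lower it gently and feel for the mouth.

Call:
arm_command --pt "0.0 0 0.003 0 0" --pt "0.0 0 0.006 0 0" --pt "0.0 0 0.008 0 0" --pt "0.0 0 0.01 0 0" --pt "0.0 0 0.01 0 0"

```text
time: 14.65
tcp_pos: [541.6, 37.1, 99.4]
tool_rot: [-0.454, -0.541, 0.542, 0.455]
ft_force: [0.1, 0.5, -0.6]
grip_width: 0.1
```

```bash
python3 -c "
from h import *
st()"
```

```text
t 14.65 tcp [541.6  37.1  99.4] ang 100.0 F [ 0.1  0.5 -0.6] M [ 0.08  0.   -0.04] w 8.5 j6 [-0.04 -1.79]
```

Call:
arm_command --pt "0.0 0 0.001 0 0" --pt "0.0 0 0.002 0 0" --pt "0.0 0 0.003 0 0" --pt "0.0 0 0.003 0 0"

```text
time: 15.05
tcp_pos: [541.7, 37.1, 96.6]
tool_rot: [-0.455, -0.542, 0.542, 0.455]
ft_force: [0.1, 0.5, -0.2]
grip_width: 0.1
```

```bash
python3 -c "
from h import *
st();s=get_image('scene');crop(s,232,175,45,45,14,'pics/lk3s.png')"
```

```text
t 15.05 tcp [541.7  37.1  96.6] ang 100.0 F [ 0.1  0.5 -0.2] M [0.2  0.04 0.02] w 8.5 j6 [-0.04 -1.79]
```

View pics/lk3s.png

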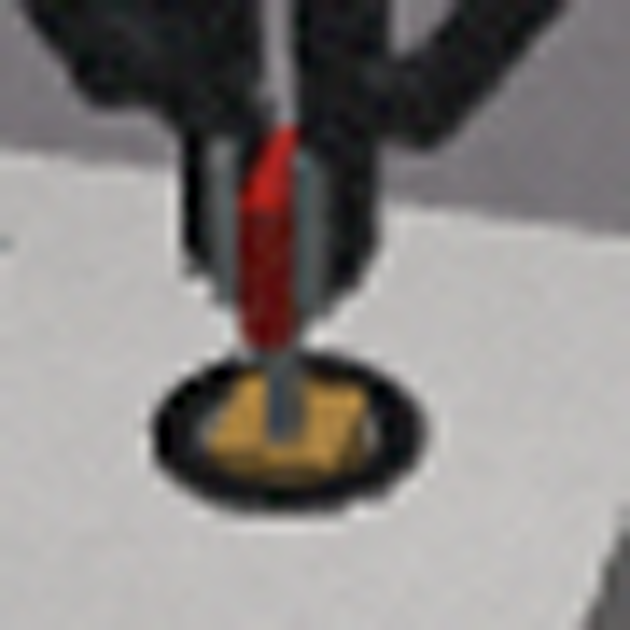

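Call:
arm_command --pt "0.0 0 0.001 0 0" --pt "0.0 0 0.002 0 0" --pt "0.0 0 0.003 0 0" --pt "0.0 0 0.003 0 0"

```text
time: 15.5
tcp_pos: [541.8, 37.1, 93.5]
tool_rot: [-0.455, -0.542, 0.542, 0.455]
ft_force: [-0.7, 1.0, -1.7]
grip_width: 0.104
```

```bash
python3 -c "
from h import *
st()"
```

```text
t 15.5 tcp [541.8  37.1  93.5] ang 100.0 F [-0.7  1.  -1.7] M [0.24 0.03 0.01] w 8.9 j6 [-0.04 -1.79]
```

Call:
arm_command --pt "0.0 0.0 0.001 0 0" --pt "0.0 0.0 0.002 0 0" --pt "0.0 0.0 0.003 0 0" --pt "0.0 0.0 0.003 0 0"

```text
time: 15.9
tcp_pos: [542.0, 37.1, 90.7]
tool_rot: [0.455, 0.542, -0.542, -0.455]
ft_force: [0.5, 1.9, 0.0]
grip_width: 0.1
```

```bash
python3 -c "
from h import *
st()"
```

```text
t 15.9 tcp [542.   37.1  90.7] ang 100.0 F [0.5 1.9 0. ] M [ 0.33 -0.09 -0.06] w 8.5 j6 [-0.04 -1.79]
```

Call:
arm_command --pt "0.0 0.0008 0 0 0" --pt "0.0 0.0008 0.001 0 0" --pt "0.0 0.0008 0.002 0 0" --pt "0.0 0.0008 0.002 0 0"

```text
time: 16.3
tcp_pos: [541.8, 37.5, 88.5]
tool_rot: [-0.455, -0.542, 0.542, 0.454]
ft_force: [2.6, -5.9, -2.2]
grip_width: 0.103
```

```bash
python3 -c "
from h import *
st();s=get_image('scene');crop(s,232,175,45,45,14,'pics/lk4s.png')"
```

```text
t 16.3 tcp [541.8  37.5  88.5] ang 100.0 F [ 2.6 -5.9 -2.2] M [-1.08 -0.45  0.02] w 8.8 j6 [-0.04 -1.79]
```

View pics/lk4s.png

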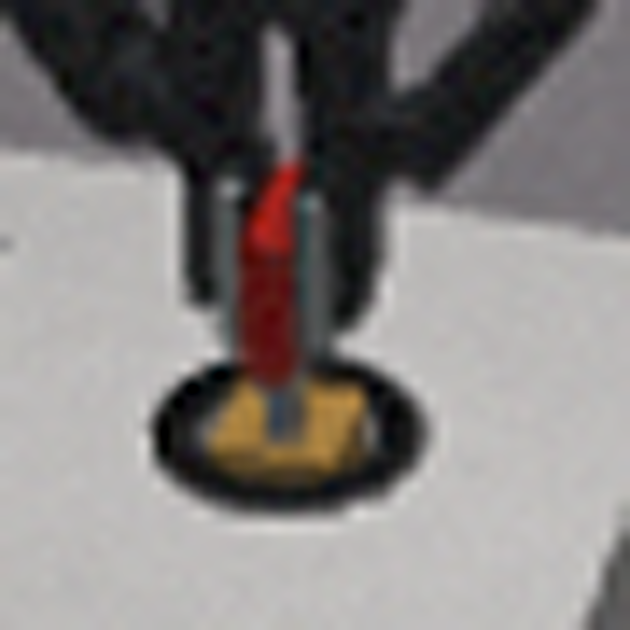

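Call:
arm_command --pt "0.0 -0.001 0.001 0 0" --pt "0.0 -0.0015 0.0015 0 0" --pt "0.0 0.0005 0.002 0 0" --pt "0.0 0.0005 0.0025 0 0" --pt "0.0 -0.0015 0.003 0 0" --pt "0.0 -0.0015 0.0035 0 0" --pt "0.0 0.0005 0.004 0 0" --pt "0.0 0.0005 0.0045 0 0" --pt "0.0 -0.0005 0.005 0 0" --pt "0.0 -0.0005 0.005 0 0"

```text
time: 17.35
tcp_pos: [542.0, 37.7, 84.0]
tool_rot: [0.455, 0.542, -0.541, -0.455]
ft_force: [-0.4, 2.8, 7.4]
grip_width: 0.102
```

```bash
python3 -c "
from h import *
st()"
```

```text
t 17.35 tcp [542.   37.7  84. ] ang 100.0 F [-0.4  2.8  7.4] M [0.66 0.02 0.02] w 8.7 j6 [-0.04 -1.79]
```

Call:
arm_command --pt "0.0 0.001 0.0005 0 0" --pt "0.0 -0.001 0.001 0 0" --pt "0.0 -0.0015 0.0015 0 0" --pt "0.0 0.0015 0.002 0 0" --pt "0.0 0.0015 0.0025 0 0" --pt "0.0 -0.0015 0.003 0 0" --pt "0.0 -0.0015 0.0035 0 0" --pt "0.0 0.0015 0.004 0 0" --pt "0.0 -0.0015 0.0045 0 0" --pt "0.0 0.0 0.005 0 0" --pt "0.0 0.0 0.005 0 0"

```text
time: 18.45
tcp_pos: [541.5, 37.5, 78.4]
tool_rot: [-0.454, -0.542, 0.542, 0.455]
ft_force: [-0.7, 2.7, -0.8]
grip_width: 0.105
```

```bash
python3 -c "
from h import *
st()"
```

```text
t 18.45 tcp [541.5  37.5  78.4] ang 100.0 F [-0.7  2.7 -0.8] M [ 0.51  0.08 -0.01] w 9.0 j6 [-0.04 -1.79]
```

Call:
arm_command --pt "0.0 0.0 0.0005 0 0" --pt "0.0 0.0 0.001 0 0" --pt "0.0 0.0 0.0015 0 0" --pt "0.0 0.0 0.0015 0 0"

```text
time: 18.85
tcp_pos: [541.7, 37.4, 77.2]
tool_rot: [0.455, 0.542, -0.542, -0.455]
ft_force: [-1.6, 3.3, 3.2]
grip_width: 0.104
```

```bash
python3 -c "
from h import *
st();s=get_image('scene');crop(s,232,175,45,45,14,'pics/lk5s.png')"
```

```text
t 18.85 tcp [541.7  37.4  77.2] ang 100.0 F [-1.6  3.3  3.2] M [ 0.69  0.24 -0.04] w 8.9 j6 [-0.04 -1.79]
```

View pics/lk5s.png

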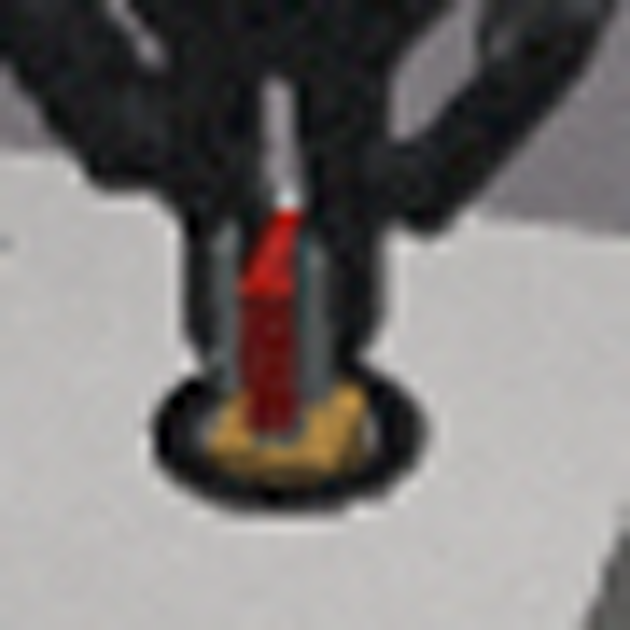

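Call:
arm_command --pt "0.0 0.0004 0.0005 0 0" --pt "0.0 0.0004 0.001 0 0" --pt "0.0 0.0004 0.001 0 0"

```text
time: 19.2
tcp_pos: [541.8, 37.5, 77.0]
tool_rot: [0.455, 0.542, -0.542, -0.454]
ft_force: [-6.0, 0.4, 19.6]
grip_width: 0.101
```

```bash
python3 -c "
from h import *
st()"
```

```text
t 19.2 tcp [541.8  37.5  77. ] ang 100.0 F [-6.   0.4 19.6] M [ 0.09  1.03 -0.  ] w 8.6 j6 [-0.04 -1.79]
```

Home: z stopped at 77.0 against the expected 77.2 (stand value + 49 mm), and the push jumped to 20 N. The picture shows the collar on the brass. Now I'll turn clockwise.

Call:
arm_command --pt "0.0 0 0 0 5" --pt "0.0 0 0 0 10" --pt "0.0 0 0 0 15" --pt "0.0 0 0 0 20" --pt "0.0 0 0 0 25" --pt "0.0 0 0 0 30" --pt "0.0 0 0 0 30" --squeeze 100

```text
time: 19.9
tcp_pos: [542.2, 37.7, 77.1]
tool_rot: [0.58, 0.405, -0.404, -0.58]
ft_force: [-4.0, 2.8, 18.6]
grip_width: 0.098
```

```bash
python3 -c "
from h import *
st()"
```

```text
t 19.9 tcp [542.2  37.7  77.1] ang 69.8 F [-4.   2.8 18.6] M [0.55 0.73 0.08] w 8.4 j6 [-0.04 -1.26]
```

Call:
arm_command --pt "0.0 0 0 0 5" --pt "0.0 0 0 0 10" --pt "0.0 0 0 0 15" --pt "0.0 0 0 0 20" --pt "0.0 0 0 0 25" --pt "0.0 0 0 0 30" --pt "0.0 0 0 0 35" --pt "0.0 0 0 0 40" --pt "0.0 0 0 0 45" --pt "0.0 0 0 0 50" --pt "0.0 0 0 0 50"

```text
time: 21.0
tcp_pos: [542.2, 38.0, 77.1]
tool_rot: [-0.697, -0.122, 0.121, 0.697]
ft_force: [-4.0, 6.2, 17.2]
grip_width: 0.097
```

```bash
python3 -c "
from h import *
st()"
```

```text
t 21.0 tcp [542.2  38.   77.1] ang 19.8 F [-4.   6.2 17.2] M [1.2  0.71 0.15] w 8.3 j6 [-0.04 -0.39]
```

Call:
arm_command --pt "0.0 0 0 0 4" --pt "0.0 0 0 0 8" --pt "0.0 0 0 0 12" --pt "0.0 0 0 0 16" --pt "0.0 0 0 0 16"

```text
time: 21.5
tcp_pos: [542.2, 38.1, 77.1]
tool_rot: [-0.707, -0.024, 0.023, 0.707]
ft_force: [-4.2, 6.4, 17.3]
grip_width: 0.1
```

```bash
python3 -c "
from h import *
st()"
```

```text
t 21.5 tcp [542.2  38.1  77.1] ang 3.8 F [-4.2  6.4 17.3] M [1.18 0.65 0.16] w 8.6 j6 [-0.04 -0.11]
```

Call:
arm_command --pt "0.0 0 0 0 2" --pt "0.0 0 0 0 4" --pt "0.0 0 0 0 4" --pt "0.0 0 0 0 4"

```text
time: 21.9
tcp_pos: [542.3, 38.1, 77.1]
tool_rot: [-0.707, -0.001, -0.001, 0.707]
ft_force: [-3.4, 6.5, 17.4]
grip_width: 0.095
```

```bash
python3 -c "
from h import *
st();s=get_image('scene');crop(s,232,175,45,45,14,'pics/lk6s.png')"
```

```text
t 21.9 tcp [542.3  38.1  77.1] ang -0.0 F [-3.4  6.5 17.4] M [1.27 0.62 0.28] w 8.1 j6 [-0.04 -0.04]
```

View pics/lk6s.png

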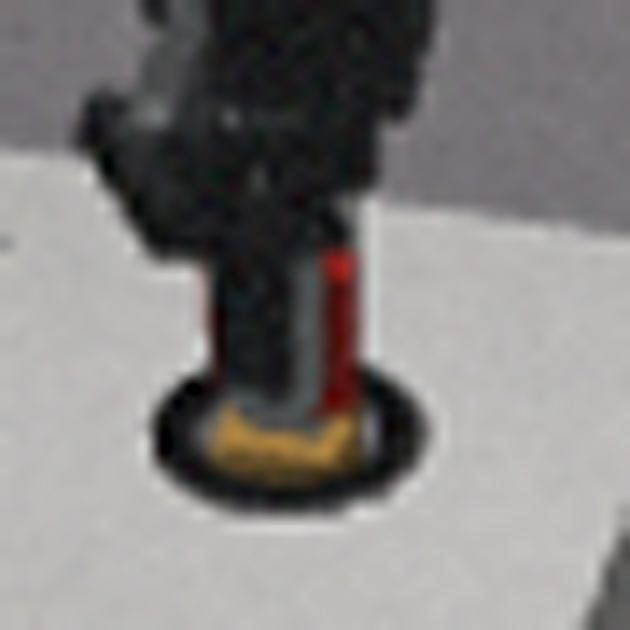

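Call:
arm_command --pt "0.0 0 0 0 1.5" --pt "0.0 0 0 0 3" --pt "0.0 0 0 0 3" --pt "0.0 0 0 0 3"

```text
time: 22.35
tcp_pos: [542.3, 38.1, 77.1]
tool_rot: [-0.707, 0.018, -0.019, 0.707]
ft_force: [-3.5, 6.7, 17.5]
grip_width: 0.098
```

```bash
python3 -c "
from h import *
st()"
```

```text
t 22.35 tcp [542.3  38.1  77.1] ang -3.0 F [-3.5  6.7 17.5] M [1.33 0.66 0.37] w 8.3 j6 [-0.04  0.01]
```

Call:
arm_command --pt "0.0 0 0 0 1" --pt "0.0 0 0 0 2" --pt "0.0 0 0 0 2" --pt "0.0 0 0 0 2" --pt "0.0 0 0 0 2" --pt "0.0 0 0 0 2" --pt "0.0 0 0 0 2" --pt "0.0 0 0 0 2"

```text
time: 23.15
tcp_pos: [542.4, 38.1, 77.1]
tool_rot: [-0.706, 0.03, -0.031, 0.707]
ft_force: [-4.0, 5.8, 17.3]
grip_width: 0.101
```

```bash
python3 -c "
from h import *
st();s=get_image('scene');cv2.imwrite('pics/fin_s.png',s['frame']);crop(s,232,175,45,45,14,'pics/fin_c.png')
t=get_image('top');cv2.imwrite('pics/fin_t.png',t['frame']);st()"
```

```text
t 23.15 tcp [542.4  38.1  77.1] ang -5.0 F [-4.   5.8 17.3] M [1.16 0.57 0.46] w 8.6 j6 [-0.04  0.05]
t 23.25 tcp [542.4  38.   77.1] ang -5.0 F [-2.7  6.8 16.5] M [1.21 0.57 0.49] w 8.6 j6 [-0.04  0.05]
```

View pics/fin_s.png

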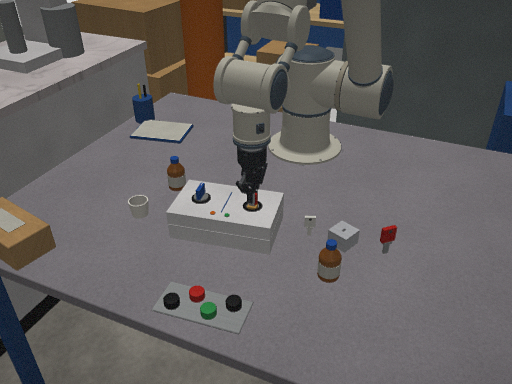

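View pics/fin_c.png

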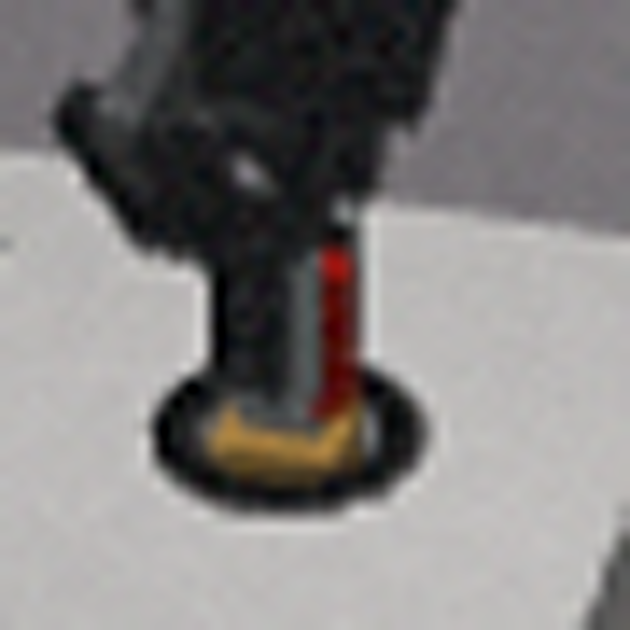

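The last pictures show the key upright in the lock at scene (253,200) with its collar down. The knob is back along the console's x at (200,190). The bottles at (176,174) and (329,262) and the crucible at (139,207) are where they were. The moment holds at about 0.47 N m and the push at about 17 N, so I'm handing in.

```bash
python3 -c "
from h import *
print(sign_off());st()"
```

```text
the job is handed in; nothing more can be done
None
the job is handed in; nothing more can be done
```

The console is re-armed and I handed the job in at about 23 s, still gripping the key and holding it turned.

**What I did**
- **Reset knob:** I turned it 72° clockwise until the stop was felt (0.73 N m), then let go. The picture shows it back at rest.
- **Key:** I took the small red key from its stand and rocked it past both pins. It went home at z = 77.0 mm, where 77.2 mm was expected, and the push jumped to about 20 N there.
- **Lock:** I turned the key clockwise to 105° of hand turn.

**Last checks**
- The moment held steady at about 0.47 N m, well above the spring's 0.15 N m, so the lock is on its stop.
- The push stayed at about 17 N with z unchanged.
- The bottles and the crucible are where they were at the start.

**What disagreed**
- The finger tips sat about 25 mm farther back from the reported TCP than described.
- The camera's y read about 3 mm larger than the robot's.
- I corrected for both from the pictures and the contact forces. The first grip on the knob briefly gave 26 N of side force before I recentred.
- The plug's own angle could not be read directly. The stop is inferred from the moment and the angle turned.

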